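Unload the vise onto the carousel, turn the red dish to the front and hold it

ROBOT

A 6-joint arm with a two-finger parallel gripper is mounted at the origin on a cart in front of the work surface, level with it; the furniture and walls round the work are solid. World frame = base frame: x ahead of the robot, y to its left, z up, the work surface at z = 0. Lengths are in m, angles in rad, forces in N, time in s.
With the tool pointing down it reaches from about 0.25 to 0.725 m from the base axis. Payload 9.7 kg.
Tool frame: the origin (TCP) lies between the finger pads; the fingertips stand 8 mm ahead of it and the grasp point (between the pads) lies 11 mm behind it; x points along the fingers, z is the direction in which the jaws open and shut, and the axes are right-handed (so a half turn about x gives the same grasp; the last joint's range is limited). The gripper opens to 85 mm and grips with 20 to 120 N. Pads are 22 mm wide; open, the fingers measure 114 mm over their backs; the gripper's body (76 mm by 85 mm) begins 54 mm behind the grasp point. The pads swing forward as they close: fully open they stand 13 mm farther back than shut.
Start: joints at [1.255, 0.087, 0.176, 1.66, 0, 1.571], TCP at [0.171, 0.523, 0.239] pointing down, gripper open.
Joint ranges: [-3.13, 3.13], [-0.85, 1.81], [-1.15, 1.24], [-2.2, 2.28], [-1.44, 1.52], [-3.14, 3.14]. Speed limits (rad/s): [2.22, 2.22, 2.57, 3.14, 3.14, 3.14].

INTERFACE

Orientations are given as a unit quaternion [w, x, y, z].
In Python, from bench import status, cams, order gives the robot as it stands.
- The arm moves only by the tool drive_tool, never from a script. Its argument "rows" is a list of rows, each a list of 7 numbers: the shift along the tool's x, y, z normalised to -1 to 1, where 1 is 80 mm, then the turn, a rotation vector about the tool's x, y, z normalised to -1 to 1, where 1 is 180 degrees, then the opening, from 0 (shut) to 1 (fully open). A call has 1 to 5 rows; each row shifts and turns the commanded pose from where the row before left it, along the tool's axes as they then stand; what a row does not reach is not made up. A row lasts 1/12 s, in which the tool goes at most 41.7 mm and 7.16 degrees, less where a joint would pass 70% of its speed; a pose out of reach is approached as far as the arm can. A call with a number of a shift or a turn outside -1 to 1 is refused whole. A call with a gripper value outside its range is refused whole. The fingers move at their own pace and stop on an object; the grip force is fixed at half the most. Time passes only in rows, so rows that do not move let the fingers close. It gives the time, the measured TCP pose, the force and the opening at its end, in the units of the state.
- status.observe(): the state, without advancing time (a new reading comes with each control period).
- cams.camera(name): name is "scene" or "top" or "wrist"; returns a dict with "color" (400x640x3 uint8, red, green, blue), "mtx" (3x3 intrinsics, pixels), "distortion" ([k1, k2, p1, p2, k3] as OpenCV has them; the pictures are not rectified), "world_from_camera" (4x4, takes a point from camera to world coordinates). Camera axes: x right, y down, z forward; pixel columns grow to the right and rows downward; lengths in m; the calibration is good to about 2 mm. A picture is of the moment at which its call begins. There is no depth.
- order.sign_off(): hands the job in, once; it reports no verdict.
The state is a dict: "clock": time; "joint_pos": joint angles; "joint_vel": joint speeds; "effort": joint torques, N m; "eef_pos": TCP position; "eef_rot": TCP orientation; "force": force on the tool from outside, world axes, zero at the start; "moment": the same for the moment, N m; "gripper_width": opening from 0.0 (shut) to 1.0 (fully open).
Only numpy, scipy, OpenCV 4.12 (cv2) and the standard library are available. Lean on these libraries where they do the work, as an engineer would, in place of code of your own. Each camera call takes 0.05 s, during which the arm holds its last target. There are 200 camera calls.

TASK

Slide the small blue vise open by its red-capped pin, lift the finished aluminium heat sink out and set it flat, right way up, in the red dish of the parts carousel. Then take the carousel's upright handle between the fingers and turn the carousel until the red dish faces the front, lined up with the yellow pointer on its base. Finish while still gripping the handle and holding the carousel still there; do not disturb the stepper motor, tape roll and mouse lying around.

Things in the scene. Friction and masses are not known exactly. Their poses are not given: they have to be found in the camera images.
- vise: Small blue vise on a 60 mm high wood riser, 156 mm (x) by 80 mm (y), fixed in the brown tray at the left (floor 6.5 mm above the table, right-hand wall 98 mm high). Origin: underside of the riser, below the closed seat. x points from moving to fixed jaw, z up. Above the origin the bed under the part is at 80 mm, the jaw tops at 98 mm. Jaws clamp along x, 58 mm long in y; the seat is open at its +y and -y ends.
- vise_jaw (a joint): Opening of the sliding jaw in m: 0 closed, 0.034 at its stop. It moves along the vise's -x. Needs about 3 to 5 N and stays where it is left. The jaw has a lip that reaches 5 mm over the part's base plate, so the part cannot be lifted straight up until the jaw is open by more than 5 mm; at 20 mm or more it is clear. There is no spring.
- jaw_pin (a point): Grip point on the upright steel pin with a red cap on the sliding jaw: on the pin's axis, 123 mm above the vise's origin. Pin 15 mm in diameter from 98 to 132 mm above the origin, cap 17 mm in diameter up to 140 mm. Moves with the jaw; axes as the vise's.
- sink_center (a point): Centre (half-way up) of the loose aluminium heat sink, 120 g nominal, 40 mm high. Base plate 38 mm (own x) x 34 mm (own y) x 10 mm thick; above it a fin block 24 mm (x) x 34 mm (y) x 30 mm high, solid to the grip. In the vise its x axis lies along the vise's x axis, so its two 34-mm-apart end faces (+y and -y) are free at the open ends of the seat and can be gripped there. z up.
- carousel_base: Fixed stand of the parts carousel, origin on the table under the turning axis, z up. A post with a yellow head, the pointer, stands 0.117 m from the axis along the base's -x and reaches 92 mm above the table: this side is the front. Nothing else of the carousel is more than 0.10 m from the axis.
- front_mark (a point): Fixed point in front of the turning axis, 58 mm from it towards the yellow pointer and 88 mm above the table: where the centre of the red dish's floor must come. Axes as the base's.
- turntable (a joint): Angle of the carousel's white round top (200 mm in diameter, upper face 85 mm above the table) in rad, anticlockwise from above; 0 (or any whole turn) means that the red dish faces the pointer. Turns without end either way, with a friction of about 0.08 N m (about 1 N at the handle), and stays where it is left; no spring, no detents.
- red_dish (a point): Centre of the floor of the red dish, 88 mm above the table, 58 mm from the turning axis. The round dish is 62 mm across inside at the floor and about 70 mm at the rim, which is 97 mm above the table. Two grey dishes of the same shape with small low hardware fixed in them stand 1.75 rad to either side of it. z up.
- handle (a point): Grip point on the carousel's upright steel handle with a black cap, 123 mm above the table, on the handle's axis, 72 mm from the turning axis, exactly opposite the red dish. Handle 15 mm in diameter from 85 to 133 mm above the table, cap 17 mm in diameter up to 141 mm. Being round it can turn between the fingers.
- motor: Bystander: loose stepper motor with wires, 95 x 59 x 32 mm, origin at its underside. Leave alone.
- tape: Bystander: loose roll of tape, 104 mm in diameter, 24 mm high, origin at its underside. Leave alone.
- old_mouse: Bystander: loose beige computer mouse, 99 x 79 x 34 mm, origin at its underside. Leave alone.
Things that resemble listed ones, but are neither listed nor needed, are in the scene too. Of the things shaped like the part that bears sink_center, the aluminium one is meant.

How it is judged:
By the outcome, as a careful person would: the job done as asked, in the order asked, and still so for the second after the job is handed in, while the arm keeps its last pose, push and grip.
It also fails if it takes over 64 s, if anything falls off the work surface, if the arm or the gripper's body presses on something with over 40 N, if the wrist force passes 120 N, or if a joint passes its speed limit or range.

## Working session

There is one attempt and no reset: what is moved stays moved. The work goes in short steps, Python scripts to look and compute and a tool call to move; the robot and the scene stay as the last step left them, time stands still between calls to the robot, and variables do not carry over. Pictures are saved under pics/ and viewed, about 8 in all and at most 12, crops included, and the job is handed in when it is done.

Besides the shell and the picture viewer there is one more tool, called after "Request:" by a JSON object that holds its "name" and its "arguments". drive_tool: Moves the arm, as the interface text tells. Scaled input: -1 to 1 covers 80 mm each way for a shift and 180 degrees each way for a turn. Its arguments: {"type":"object","properties":{"rows":{"type":"array","items":{"type":"array","items":{"type":"number","minimum":-1,"maximum":1}}}},"required":["rows"]}

```bash
ls; mkdir -p pics
cat > h.py <<'E'
import numpy as np, cv2
from bench import status, cams, order
from scipy.spatial.transform import Rotation as R
def snap(n,f=None):
    c=cams.camera(n)
    np.savez(f'{f or n}.npz',**{k:np.array(v) for k,v in c.items()})
    cv2.imwrite(f'pics/{f or n}.png',c['color'][:,:,::-1]); return c
def load(f): return dict(np.load(f'{f}.npz'))
def ray(c,u,v):
    p=cv2.undistortPoints(np.array([[[u,v]]],float),c['mtx'],c['distortion'])[0,0]
    T=c['world_from_camera']; return T[:3,3],T[:3,:3]@np.array([p[0],p[1],1])
def atz(c,u,v,z):
    o,d=ray(c,u,v); return o+d*(z-o[2])/d[2]
def proj(c,P):
    T=np.linalg.inv(c['world_from_camera']); 
    return cv2.projectPoints(np.array(P,float).reshape(-1,3),cv2.Rodrigues(T[:3,:3])[0],T[:3,3],c['mtx'],c['distortion'])[0][:,0]
E
python3 - <<'E'
from h import *
for n in ['scene','top']:
    c=snap(n); print(n,c['world_from_camera'],c['mtx'])
s=status.observe(); print(s)
print(R.from_quat(np.roll(s['eef_rot'],-1)).as_matrix())
E
```

```text
pics
scene [[-0.9847116  -0.12162848  0.12469791  0.37401513]
 [-0.17372861  0.73794888 -0.65211181  0.734088  ]
 [-0.01270531 -0.66380566 -0.74779718  0.91754011]
 [ 0.          0.          0.          1.        ]] [[376.50681569   0.         325.0057856 ]
 [  0.         376.50681569 202.27938891]
 [  0.           0.           1.        ]]
top [[ 0.02797848 -0.99759335  0.06344066  0.40763702]
 [-0.99949188 -0.02694928  0.01702129  0.01562229]
 [-0.01527064 -0.06388465 -0.99784045  1.68190595]
 [ 0.          0.          0.          1.        ]] [[462.41384263   0.         315.40293893]
 [  0.         462.41384263 200.17707212]
 [  0.           0.           1.        ]]
{'clock': 0.1, 'joint_pos': array([ 1.25498327e+00,  8.74268492e-02,  1.75231946e-01,  1.65981017e+00,
       -7.96656828e-06,  1.57081941e+00]), 'joint_vel': array([-0.00068946, -0.00024875,  0.00123853,  0.00056414, -0.00116827,
        0.0002453 ]), 'effort': array([ 2.38496932e-04, -5.21564591e+01,  4.65653300e+01,  1.60793628e-02,
       -4.74180081e-05,  9.28749046e-06]), 'eef_pos': array([0.17076655, 0.52261581, 0.23865152]), 'eef_rot': array([ 0.57206528, -0.41540027,  0.57275387,  0.41489388]), 'force': array([0.19873428, 0.06093198, 0.70490711]), 'moment': array([-0.01116347, -0.00899114,  0.00359653]), 'gripper_width': 1.001996526301207}
[[-3.67852516e-04 -9.50536997e-01  3.10611142e-01]
 [-1.15144497e-03  3.10611360e-01  9.50536300e-01]
 [-9.99999269e-01 -7.99446874e-06 -1.20875022e-03]]
```

View pics/top.png

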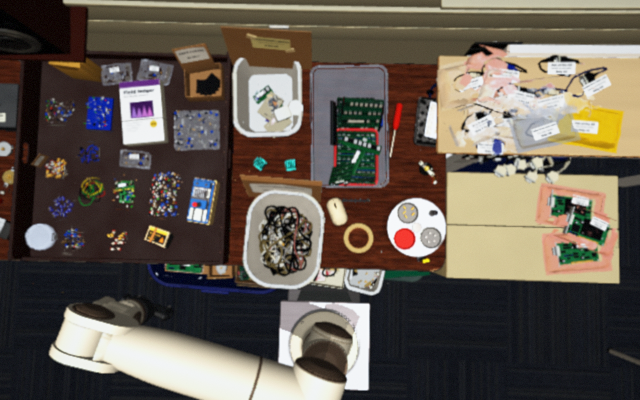

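View pics/scene.png

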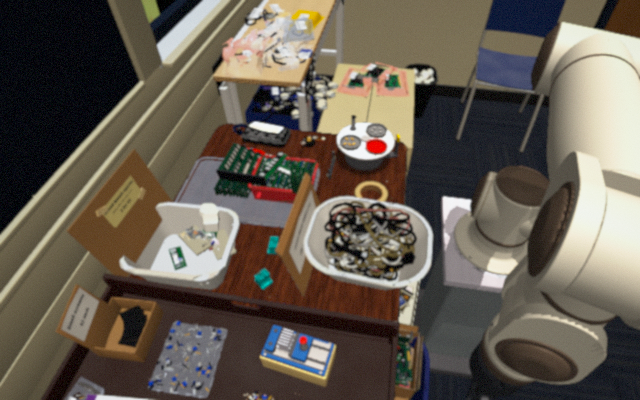

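Top view: the blue vise is at about (203,200), the carousel at (416,227) with its red dish at (404,239), and a pointer at (425,261). The yellow/black object at (157,236) is a possible lookalike. The scene view shows the vise at (300,350) and the carousel at (365,145). I'll take one close montage.

Run:
```python
from h import *
t=load('top')['color'][:,:,::-1]; s=load('scene')['color'][:,:,::-1]
f=lambda im,x,y,w,h:cv2.resize(im[y:y+h,x:x+w],(400,300),interpolation=cv2.INTER_CUBIC)
m=np.vstack([np.hstack([f(t,140,165,100,75+15)if 0 else f(t,135,168,100,75)*1,f(t,375,190,80,60+0)if 0 else f(t,370,195,100,75)]),
 np.hstack([f(s,250,312,100,75),f(s,315,110,100,75)])])
cv2.imwrite('pics/m1.png',m)
```

```text
(no output)
```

View pics/m1.png

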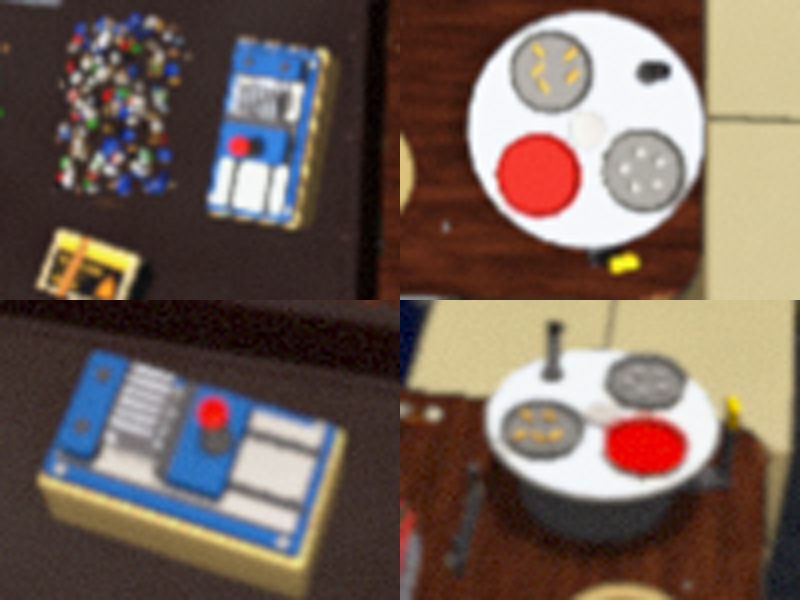

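Left crops: the vise has its red pin cap at top (195,204), with the silver finned sink clamped above it in the image, so vise +x points away from the robot. Things that could be taken for the sink are the teal finned pieces at top (260,163) and (290,161) and the yellow/black block at (157,236). I choose the silver one in the vise at top (202,192). Right crops: red dish at (404.7,238.5), handle cap at (433,213), yellow pointer at (425.7,260.7).

```bash
cat >> h.py <<'E'
def tri(*obs):
    A=np.zeros((3,3));b=np.zeros(3)
    for c,u,v in obs:
        o,d=ray(c,u,v);d=d/np.linalg.norm(d);M=np.eye(3)-np.outer(d,d);A+=M;b+=M@o
    return np.linalg.solve(A,b)
def blob(c,mask,x0,y0,x1,y1):
    m=np.zeros(mask.shape,bool);m[y0:y1,x0:x1]=mask[y0:y1,x0:x1]
    v,u=np.nonzero(m);return u.mean(),v.mean(),len(u)
def masks(c):
    I=c['color'].astype(int);r,g,b=I[...,0],I[...,1],I[...,2]
    return dict(red=(r>150)&(g<90)&(b<90),yel=(r>180)&(g>170)&(b<80),white=(I.min(-1)>190),blue=(b>130)&(r<90))
E
python3 - <<'E'
from h import *
t,s=load('top'),load('scene'); mt,ms=masks(t),masks(s)
P=lambda *a:print(*[np.round(x,4) for x in a])
a=blob(t,mt['red'],188,198,202,212);b=blob(s,ms['red'],295,333,312,350);P(a,b)
print('cap');P(tri((t,*a[:2]),(s,*b[:2])),atz(t,*a[:2],.145))
a=blob(t,mt['red'],390,225,420,252);b=blob(s,ms['red'],360,135,392,160);P(a,b)
print('dish');P(tri((t,*a[:2]),(s,*b[:2])),atz(t,*a[:2],.09))
a=blob(t,mt['yel'],417,255,435,268);P(a);P('ptr',atz(t,*a[:2],.088))
w=np.zeros((400,640),np.uint8);w[190:265,380:450]=(mt['white'])[190:265,380:450]
cs=max(cv2.findContours(w,0,1)[0],key=cv2.contourArea);h=cv2.convexHull(cs)[:,0]
e=cv2.fitEllipse(h);P(e[0],e[1]);ax=atz(t,*e[0],.085);P('axis',ax)
P('handlecap',atz(t,433,213,.138))
q=[(237,38),(328,48),(297,225),(208,213)]
w=[atz(t,135+x/4,168+y/4,.0825)[:2] for x,y in q]
P(*w);w=np.array(w)
for i,j in((3,0),(2,1),(0,1),(3,2)):
    d=w[j]-w[i];P(np.hypot(*d),np.degrees(np.arctan2(d[1],d[0])))
P(w.mean(0))
E
```

```text
[194.8 204.   10. ] [302.75   340.1667  36.    ]
cap
[0.4822 0.4447 0.1407] [0.4817 0.4434 0.145 ]
[404.3653 238.3963 323.    ] [375.7937 146.1659 223.    ]
dish
[ 0.3864 -0.2645  0.091 ] [ 0.3863 -0.2647  0.09  ]
[425.4737 260.4211  19.    ]Traceback (most recent call last):
  File "<stdin>", line 8, in <module>
  File "<stdin>", line 3, in <lambda>
    return _wrapfunc(a, 'round', decimals=decimals, out=out)
    return _wrapit(obj, method, *args, **kwds)
    result = getattr(arr, method)(*args, **kwds)
numpy._core._exceptions._UFuncNoLoopError: ufunc 'multiply' did not contain a loop with signature matching types (dtype('<U3'), dtype('float64')) -> None
```

Run:
```python
from h import *
t,s=load('top'),load('scene'); mt,ms=masks(t),masks(s)
P=lambda *a:print(*[np.round(x,4) for x in a])
a=blob(t,mt['yel'],417,255,435,268);print('ptr');P(atz(t,*a[:2],.088))
w=np.zeros((400,640),np.uint8);w[190:265,380:450]=(mt['white'])[190:265,380:450]
cs=max(cv2.findContours(w,0,1)[0],key=cv2.contourArea);h=cv2.convexHull(cs)
e=cv2.fitEllipse(h);P(e[0],e[1]);P(atz(t,*e[0],.085))
print('handle');P(atz(t,433,213,.138))
q=[(237,38),(328,48),(297,225),(208,213)]
w=np.array([atz(t,135+x/4,168+y/4,.0825)[:2] for x,y in q]);P(w)
for i,j in((3,0),(2,1),(0,1),(3,2)):
    d=w[j]-w[i];P(np.hypot(*d),np.degrees(np.arctan2(d[1],d[0])))
P(w.mean(0))
```

```text
ptr
[ 0.3137 -0.3375  0.088 ]
[416.1362 227.0473] [57.6091 58.3782]
[ 0.4262 -0.3051  0.085 ]
handle
[ 0.4737 -0.3494  0.138 ]
[[0.577  0.4668]
 [0.5704 0.3873]
 [0.416  0.4077]
 [0.4243 0.4851]]
0.1538 -6.8109
0.1558 -7.5192
0.0798 -94.7391
0.0778 -96.1227
[0.4969 0.4367]
```

Request:
{"name": "drive_tool", "arguments": {"rows": [[0,-0.4,0.05,0,0,0,1],[0,-0.4,0.05,0,0,0,1],[0,-0.4,0.05,0,0,0,1],[0,-0.4,0.05,0,0,0,1],[0,-0.4,0.05,0,0,0,1]]}}

```text
clock: 0.52
eef_pos: [0.3304, 0.4915, 0.2389]
eef_rot: [0.572, -0.415, 0.573, 0.415]
force: [0.3, 0.3, -0.1]
gripper_width: 1.001
```

Request:
{"name": "drive_tool", "arguments": {"rows": [[0,-0.4,0,0,0,0,1],[0,-0.4,0,0,0,0,1],[0,-0.3,0,-0.032,0,0,1],[0,0,0,-0.032,0,0,1],[0,0,0,0,0,0,1]]}}

```text
clock: 0.93
eef_pos: [0.414, 0.464, 0.2383]
eef_rot: [0.527, -0.471, 0.528, 0.471]
force: [-0.7, -0.1, 0.2]
gripper_width: 1.004
```

Run:
```python
from h import *
c=snap('wrist','w1'); s=status.observe(); print(s['clock'],s['eef_pos'],s['force'],s['gripper_width'])
print(R.from_quat(np.roll(s['eef_rot'],-1)).as_matrix().round(4))
print(c['world_from_camera'].round(3),c['mtx'])
```

```text
0.9833 [0.41313539 0.46441517 0.2386216 ] [ 0.28741048  0.36134796 -0.33891673] 1.0017011743359512
[[-9.000e-04 -9.931e-01  1.171e-01]
 [-8.000e-04  1.171e-01  9.931e-01]
 [-1.000e+00  8.000e-04 -9.000e-04]]
[[ 0.113  0.951  0.287  0.339]
 [ 0.994 -0.108 -0.033  0.472]
 [-0.     0.289 -0.957  0.372]
 [ 0.     0.     0.     1.   ]] [[279.42956322   0.         321.34195728]
 [  0.         279.42956322 202.94223078]
 [  0.           0.           1.        ]]
```

View pics/w1.png

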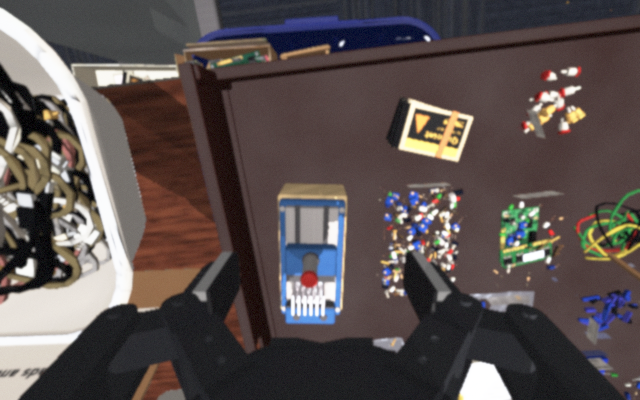

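The wrist view looks straight down on the vise, with its edges parallel to the image columns. The red cap is at (310,279) and the sink fins at (309,300). Now I'll measure them.

Run:
```python
from h import *
t,s,w=load('top'),load('scene'),load('w1'); 
a=blob(t,masks(t)['red'],188,198,202,212);b=blob(s,masks(s)['red'],295,333,312,350);c=blob(w,masks(w)['red'],295,260,325,300);print(c)
print('cap',atz(w,*c[:2],.143).round(4),tri((t,*a[:2]),(s,*b[:2]),(w,*c[:2])).round(4),tri((s,*b[:2]),(w,*c[:2])).round(4))
I=w['color'];cv2.imwrite('pics/w1c.png',cv2.resize(I[180:335,260:365,::-1],None,fx=4,fy=3.8,interpolation=2))
```

```text
(np.float64(308.62576687116564), np.float64(279.9815950920245), 163)
cap [0.4808 0.4441 0.143 ] [0.4822 0.4444 0.1408] [0.4828 0.4439 0.1394]
```

View pics/w1c.png

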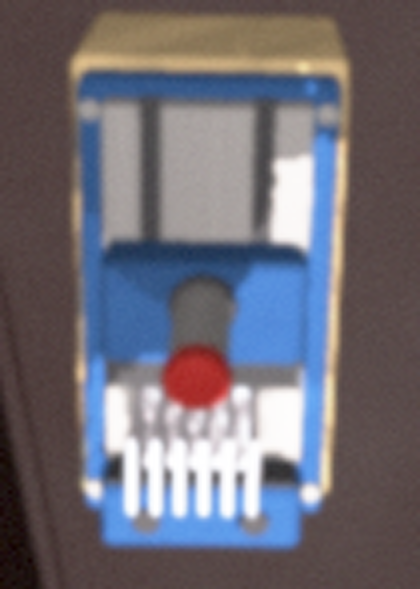

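Request:
{"name": "drive_tool", "arguments": {"rows": [[0,-0.443,-0.075,0,0,0,1],[0,-0.443,-0.075,0,0,0,1],[0.4,0,0,0,0,0,1],[0.4,0,0,0,0,0,1],[0.35,0,0,0,0,0,1]]}}

```text
clock: 1.4
eef_pos: [0.4815, 0.445, 0.1455]
eef_rot: [0.529, -0.469, 0.529, 0.47]
force: [-0.6, 0.6, 0.4]
gripper_width: 0.999
```

Request:
{"name": "drive_tool", "arguments": {"rows": [[0.35,0,0,0,0,0,1],[0,0,0,0,0,0,1],[0,0,0,0,0,0,1]]}}

```text
clock: 1.65
eef_pos: [0.4804, 0.4446, 0.1185]
eef_rot: [0.527, -0.47, 0.529, 0.47]
force: [0.3, 0.2, 1.4]
gripper_width: 0.998
```

Request:
{"name": "drive_tool", "arguments": {"rows": [[0,0,0,0,0,0,0],[0,0,0,0,0,0,0],[0,0,0,0,0,0,0],[0,0,0,0,0,0,0],[0,0,0,0,0,0,0]]}}

```text
clock: 2.07
eef_pos: [0.4821, 0.445, 0.1203]
eef_rot: [0.528, -0.47, 0.527, 0.47]
force: [0.7, 0.3, -0.5]
gripper_width: 0.298
```

Request:
{"name": "drive_tool", "arguments": {"rows": [[0,0,0,0,0,0,0],[0,0,0,0,0,0,0],[0,0,0,0,0,0,0],[0,0,0,0,0,0,0],[0,0,0,0,0,0,0]]}}

```text
clock: 2.48
eef_pos: [0.4819, 0.4443, 0.12]
eef_rot: [0.528, -0.471, 0.528, 0.47]
force: [-2.2, -4.5, 5.9]
gripper_width: 0.169
```

Request:
{"name": "drive_tool", "arguments": {"rows": [[0,0.075,0,0,0,0,0],[0,0.075,0,0,0,0,0],[0,0.075,0,0,0,0,0],[0,0.075,0,0,0,0,0],[0,0.075,0,0,0,0,0]]}}

```text
clock: 2.9
eef_pos: [0.4528, 0.4482, 0.12]
eef_rot: [0.529, -0.471, 0.527, 0.47]
force: [4.8, -0.6, 3.3]
gripper_width: 0.168
```

Request:
{"name": "drive_tool", "arguments": {"rows": [[0,0,0,0,0,0,0],[0,0,0,0,0,0,1],[0,0,0,0,0,0,1],[0,0,0,0,0,0,1],[0,0,0,0,0,0,1]]}}

```text
clock: 3.32
eef_pos: [0.4519, 0.4482, 0.1188]
eef_rot: [0.528, -0.47, 0.528, 0.471]
force: [1.1, 0.3, -0.3]
gripper_width: 0.73
```

Request:
{"name": "drive_tool", "arguments": {"rows": [[0,0,0,0,0,0,1],[0,0,0,0,0,0,1],[0,0,0,0,0,0,1],[-0.45,0,0,0,0,0,1],[-0.45,0,0,0,0,0,1]]}}

```text
clock: 3.73
eef_pos: [0.451, 0.4472, 0.1896]
eef_rot: [0.526, -0.471, 0.53, 0.47]
force: [0.4, 1.1, 0.3]
gripper_width: 1.001
```

Request:
{"name": "drive_tool", "arguments": {"rows": [[-0.45,0.2,0,0,0,0,1],[0,0,0,0,0,0,1],[0,0,0,0,0,0,1]]}}

```text
clock: 3.98
eef_pos: [0.4363, 0.4509, 0.2302]
eef_rot: [0.529, -0.471, 0.526, 0.471]
force: [0.3, 0.7, -0.2]
gripper_width: 1.001
```

Run:
```python
from h import *
c=snap('wrist','w2'); s=status.observe(); print(s['clock'],s['eef_pos'],s['force'],s['gripper_width'])
v=blob(c,masks(c)['red'],280,180,345,330);print(v,atz(c,*v[:2],.143))
cv2.imwrite('pics/w2c.png',cv2.resize(c['color'][180:380,240:380,::-1],None,fx=4,fy=3,interpolation=2))
```

```text
4.0333 [0.43619044 0.45040538 0.22789197] [-0.46466153 -0.81521492 -0.22557209] 1.002688346105949
(np.float64(320.03723404255317), np.float64(228.75531914893617), 188) [0.45034976 0.4482545  0.143     ]
```

View pics/w2c.png

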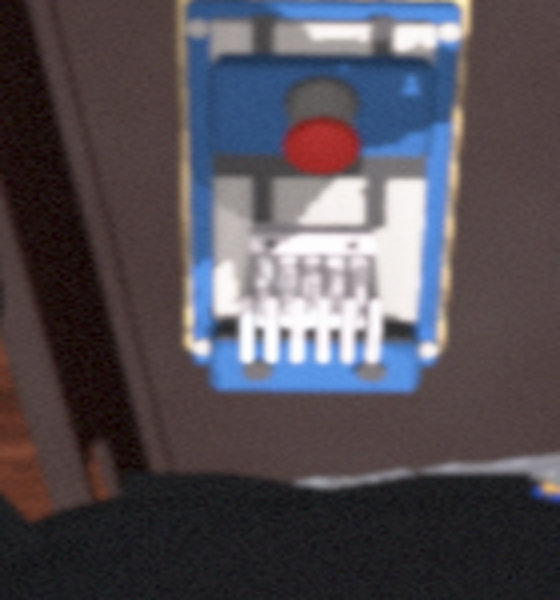

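Jaw open: cap moved about 31 mm to (320,229). The sink stays in its seat: fin tops in the crop at x 240–382, y 300–362, and base plate near edge at y≈232.

Run:
```python
from h import *
c=load('w2'); s=status.observe(); M=R.from_quat(np.roll(s['eef_rot'],-1)).as_matrix()
yaw=-6.6; V=R.from_euler('z',yaw,degrees=True).as_matrix()
for n,x,y,z in [('finfar',311,362,.1265),('finnear',311,300,.1265),('finL',241,330,.1265),('finR',382,330,.1265),('basenear',314,233,.0965)]:
    p=atz(c,240+x/4,180+y/3,z); print(n,p.round(4),'vise',(V.T@p).round(4),'from pin',(V.T@(p-[.4505,.4482,0]))[:2].round(4))
```

```text
finfar [0.5332 0.4363 0.1265] vise [0.4795 0.4947 0.1265] from pin [ 0.0835 -0.0023]
finnear [0.5099 0.4391 0.1265] vise [0.456  0.4948 0.1265] from pin [ 0.06   -0.0022]
finL [0.519  0.4207 0.1265] vise [0.4672 0.4776 0.1265] from pin [ 0.0712 -0.0194]
finR [0.5231 0.4551 0.1265] vise [0.4673 0.5122 0.1265] from pin [0.0713 0.0152]
basenear [0.5019 0.4406 0.0965] vise [0.448  0.4954 0.0965] from pin [ 0.052  -0.0016]
```

Request:
{"name": "drive_tool", "arguments": {"rows": [[0,-0.36,-0.03,0,0,0,1],[0,-0.36,0,0,0,0,1],[0,-0.355,0,0,0,0,1],[0.4,0,0,0,0,0,1],[0.4,0,0,0,0,0,1]]}}

```text
clock: 4.45
eef_pos: [0.5238, 0.4377, 0.162]
eef_rot: [0.529, -0.47, 0.528, 0.47]
force: [0.8, -0.0, -0.2]
gripper_width: 0.998
```

Request:
{"name": "drive_tool", "arguments": {"rows": [[0.4,0,0,0,0,0,1],[0.3,0,0,0,0,0,1],[0.04,0,0,0,0,0,1],[0,0,0,0,0,0,1]]}}

```text
clock: 4.78
eef_pos: [0.5202, 0.4366, 0.1011]
eef_rot: [0.526, -0.47, 0.53, 0.47]
force: [-0.4, -0.2, 0.9]
gripper_width: 0.999
```

Request:
{"name": "drive_tool", "arguments": {"rows": [[-0.04,0,0,0,0,0,1],[0,0,0,0,0,0,0],[0,0,0,0,0,0,0],[0,0,0,0,0,0,0],[0,0,0,0,0,0,0]]}}

```text
clock: 5.2
eef_pos: [0.5216, 0.4381, 0.1083]
eef_rot: [0.528, -0.471, 0.527, 0.471]
force: [-0.4, -0.2, -0.2]
gripper_width: 0.452
```

Request:
{"name": "drive_tool", "arguments": {"rows": [[0,0,0,0,0,0,0],[0,0,0,0,0,0,0],[0,0,0,0,0,0,0],[0,0,0,0,0,0,0],[0,0,0,0,0,0,0]]}}

```text
clock: 5.62
eef_pos: [0.5216, 0.4381, 0.1084]
eef_rot: [0.528, -0.471, 0.527, 0.471]
force: [-0.4, -0.7, 6.3]
gripper_width: 0.384
```

Run:
```python
from h import *
s=status.observe(); print({k:np.round(v,4) for k,v in s.items()})
```

```text
{'clock': np.float64(5.6167), 'joint_pos': array([0.6986, 0.3926, 0.2875, 1.4641, 0.    , 0.8133]), 'joint_vel': array([-0.0008, -0.0004,  0.0004, -0.0005,  0.0008, -0.0002]), 'effort': array([-1.71000e-01, -6.74060e+01,  4.41038e+01, -1.24800e-01,
       -3.72000e-02, -6.30000e-03]), 'eef_pos': array([0.5216, 0.4381, 0.1084]), 'eef_rot': array([ 0.5284, -0.4705,  0.5272,  0.4705]), 'force': array([-0.4286, -0.7362,  6.2794]), 'moment': array([-0.0306,  0.0272,  0.036 ]), 'gripper_width': np.float64(0.3837)}
```

Run:
```python
from h import *
t,s=load('top'),load('scene')
print(tri((t,324,182),(s,309,179)),tri((t,242,178),(s,281,262)))
for a,b in (((282,192),(372,200)),((322,235),(330,203)),((247,270),(425,265))): print(tri((t,*a),(s,*b)))
cv2.imwrite('pics/box.png',np.hstack([cv2.resize(t['color'][165:295,225:335,::-1],(400,472)),cv2.resize(s['color'][165:300,270:440,::-1],(400,318)).__class__(0) if 0 else cv2.resize(s['color'][165:300,270:400,::-1],(400,472))]))
```

```text
[0.55939132 0.01432271 0.18109175] [0.56858708 0.28422766 0.17244482]
[0.44720162 0.14657777 0.28303739]
[0.4416111  0.02622276 0.11677483]
[0.25769127 0.2544721  0.1990841 ]
```

View pics/box.png

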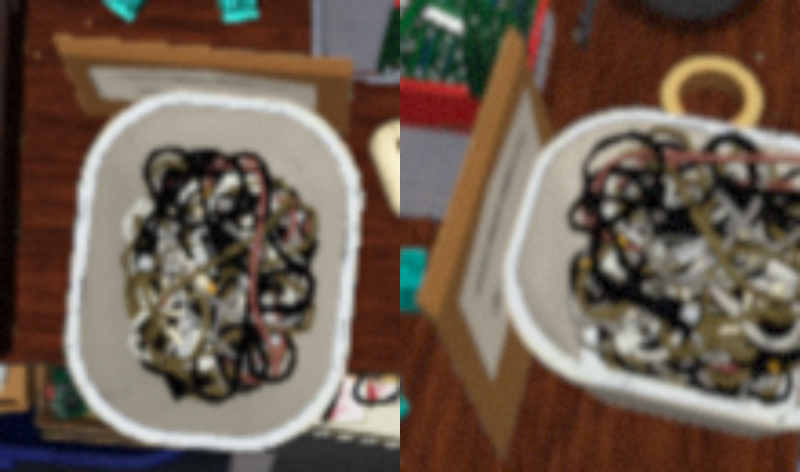

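Request:
{"name": "drive_tool", "arguments": {"rows": [[-0.2,0,0,0,0,0,0],[-0.3,0,0,0,0,0,0],[-0.4,0,0,0,0,0,0],[-0.4,0,0,0,0,0,0],[-0.4,0,0,0,0,0,0]]}}

```text
clock: 6.03
eef_pos: [0.5209, 0.4375, 0.2443]
eef_rot: [0.528, -0.47, 0.528, 0.471]
force: [0.2, 0.5, -1.7]
gripper_width: 0.382
```

The bin's cardboard lid top is at about z 0.18 m, so I'll travel at TCP height 0.30 m.

Request:
{"name": "drive_tool", "arguments": {"rows": [[-0.15,0.033,-0.2,0,0,0,0],[-0.15,0.033,-0.4,0,0,0,0],[-0.15,0.033,-0.45,0,0,0,0],[-0.15,0.033,-0.45,0,0,0,0],[-0.15,0.033,-0.45,0,0,0,0]]}}

```text
clock: 6.45
eef_pos: [0.4896, 0.2829, 0.3033]
eef_rot: [0.527, -0.471, 0.528, 0.471]
force: [-0.6, -0.1, -1.3]
gripper_width: 0.387
```

Request:
{"name": "drive_tool", "arguments": {"rows": [[0,0.033,-0.45,0,0,0,0],[0,0.033,-0.45,0,0,0,0],[0,0.033,-0.45,0,0,0,0],[0,0.033,-0.45,0,0,0,0],[0,0.033,-0.45,0,0,0,0]]}}

```text
clock: 6.87
eef_pos: [0.4557, 0.1055, 0.3031]
eef_rot: [0.528, -0.471, 0.528, 0.471]
force: [0.9, -0.1, -0.0]
gripper_width: 0.384
```

Request:
{"name": "drive_tool", "arguments": {"rows": [[0,0.033,-0.45,0,0,0,0],[0,0.033,-0.45,0,0,0,0],[0,0.033,-0.45,0,0,0,0],[0,0.033,-0.45,0,0,0,0],[0,0.033,-0.45,0,0,0,0]]}}

```text
clock: 7.28
eef_pos: [0.422, -0.0718, 0.3033]
eef_rot: [0.528, -0.471, 0.528, 0.471]
force: [0.8, 0.2, -1.0]
gripper_width: 0.382
```

Request:
{"name": "drive_tool", "arguments": {"rows": [[0,0.033,-0.45,0,0,0,0],[0,0.033,-0.4,0,0,0,0],[0,0.033,-0.2,0,0,0,0],[0,0,0,0,0,0,0],[0,0,0,0,0,0,0]]}}

```text
clock: 7.7
eef_pos: [0.405, -0.1534, 0.3031]
eef_rot: [0.528, -0.47, 0.528, 0.47]
force: [0.9, 0.3, -1.2]
gripper_width: 0.386
```

Run:
```python
from h import *
c=snap('wrist','w3'); s=status.observe(); print({k:np.round(v,4) for k,v in s.items()})
m=masks(c);n,l,st,ce=cv2.connectedComponentsWithStats(m['red'].astype(np.uint8));i=1+np.argmax(st[1:,4]);print(st[i],ce[i],atz(c,*ce[i],.09))
```

```text
{'clock': np.float64(7.75), 'joint_pos': array([-3.6050e-01, -1.5510e-01,  6.6800e-02,  1.7931e+00,  3.0000e-04,
       -2.4490e-01]), 'joint_vel': array([ 0.0269, -0.001 ,  0.0019, -0.0004, -0.0009,  0.0012]), 'effort': array([-1.30360e+00, -3.55422e+01,  4.55156e+01, -1.66000e-02,
       -6.03000e-02, -7.01000e-02]), 'eef_pos': array([ 0.4053, -0.1527,  0.3032]), 'eef_rot': array([ 0.5281, -0.4701,  0.528 ,  0.4704]), 'force': array([-0.9858,  0.4576, -0.5519]), 'moment': array([0.0323, 0.0007, 0.0443]), 'gripper_width': np.float64(0.3853)}
[ 202  147   59   57 2456] [230.56066775 173.94177524] [ 0.38265599 -0.26573179  0.09      ]
```

View pics/w3.png

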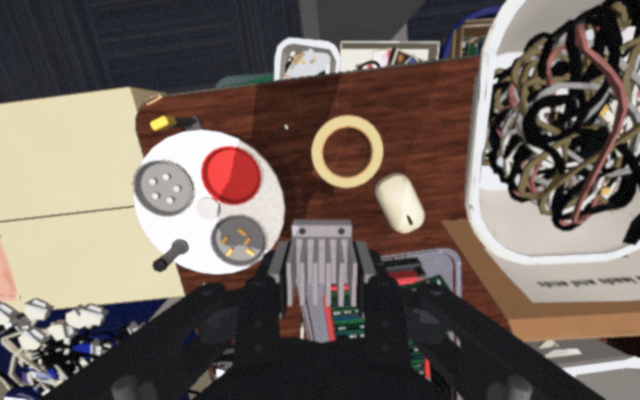

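Held sink is upright at (323,260). Carousel: red dish (231,174), handle cap (160,264), pointer head (162,124). Tape (347,151) and mouse (400,203) are clear. I'll refine by measuring with both cameras.

Run:
```python
from h import *
w,t=load('w3'),load('top'); p=lambda *a:print(*[x if isinstance(x,str) else np.round(x,4) for x in a])
def ell(c,key,x0,y0,x1,y1,z):
    m=np.zeros((400,640),np.uint8);m[y0:y1,x0:x1]=masks(c)[key][y0:y1,x0:x1]
    h=cv2.convexHull(max(cv2.findContours(m,0,1)[0],key=cv2.contourArea))[:,0].astype(float)
    P=np.array([atz(c,u,v,z)[:2] for u,v in h]); e=cv2.fitEllipse((P*1e4).astype(np.float32).reshape(-1,1,2))
    return np.array(e[0])/1e4,np.array(e[1])/1e4
for c,b in((w,(195,140,270,210)),(t,(390,225,420,252))): p('dish',*ell(c,'red',*b,.096))
for c,b in((w,(125,125,290,280)),(t,(380,190,450,265))): p('disc',*ell(c,'white',*b,.085))
a=blob(w,masks(w)['yel'],145,112,178,135);p('ptr',a,atz(w,*a[:2],.088))
b=blob(t,masks(t)['yel'],417,255,435,268);p(tri((w,*a[:2]),(t,*b[:2])))
p('handle',atz(w,161,262,.138), tri((w,161,262),(t,433,213)))
# predicted sink
s=status.observe();M=R.from_quat(np.roll(s['eef_rot'],-1)).as_matrix();T=s['eef_pos']
off=lambda d,a,b:T+M@np.array([d,a,b])
p('base near top edge pred',proj(w,[off(.011,.019,-.017),off(.011,.019,.017),off(.021,.019,-.017),off(.021,.019,.017)]))
p('fin top far pred',proj(w,[off(-.019,-.012,-.017),off(-.019,-.012,.017),off(-.019,.012,-.017),off(-.019,.012,.017)]))
I=w['color'][200:320,260:390,::-1];cv2.imwrite('pics/sk.png',cv2.resize(I,None,fx=5,fy=5,interpolation=2))
```

```text
dish [ 0.3842 -0.2637] [0.071  0.0719]
dish [ 0.3864 -0.2636] [0.0673 0.0682]
disc [ 0.4236 -0.3067] [0.1969 0.199 ]
disc [ 0.4266 -0.3049] [0.1976 0.1984]
ptr [161.5   121.875   8.   ] [ 0.3111 -0.3354  0.088 ]
[ 0.312  -0.3391  0.081 ]
handle [ 0.4701 -0.3539  0.138 ] [ 0.4716 -0.3512  0.1387]
base near top edge pred [[292.4958 225.7158]
 [353.8099 225.583 ]
 [294.1586 219.475 ]
 [351.9057 219.3503]]
fin top far pred [[288.4724 308.2928]
 [358.7251 308.1338]
 [286.5846 263.9669]
 [360.6529 263.8031]]
```

View pics/sk.png

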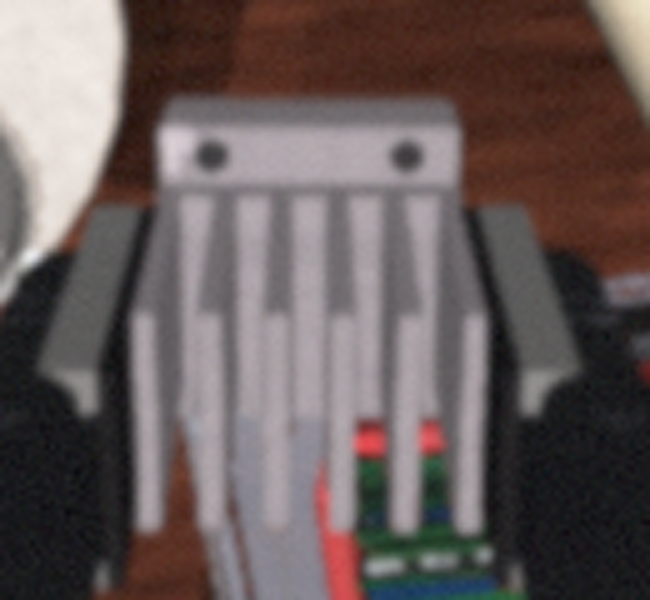

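Request:
{"name": "drive_tool", "arguments": {"rows": [[0,0.022,-0.3,0,0,0,0],[0,0.022,-0.4,0,0,0,0],[0,0.022,-0.4,0,0,0,0],[0,0.022,-0.306,0,0,0,0],[0,0,0,0,0,0,0]]}}

```text
clock: 8.17
eef_pos: [0.3855, -0.2658, 0.3026]
eef_rot: [0.528, -0.47, 0.528, 0.47]
force: [0.3, 0.2, -0.8]
gripper_width: 0.385
```

Request:
{"name": "drive_tool", "arguments": {"rows": [[0.3,0,0,0,0,0,0],[0.4,0,0,0,0,0,0],[0.4,0,0,0,0,0,0],[0.3,0,0,0,0,0,0],[0,0,0,0,0,0,0]]}}

```text
clock: 8.58
eef_pos: [0.3845, -0.2614, 0.1865]
eef_rot: [0.527, -0.469, 0.528, 0.473]
force: [-0.9, 0.6, -1.5]
gripper_width: 0.387
```

Run:
```python
from h import *
c=snap('wrist','w4'); s=status.observe(); print({k:np.round(v,4) for k,v in s.items()})
cv2.imwrite('pics/w4c.png',cv2.resize(c['color'][120:330,200:440,::-1],None,fx=3,fy=2.8,interpolation=2))
```

```text
{'clock': np.float64(8.6333), 'joint_pos': array([-5.9750e-01, -1.2300e-01, -1.2720e-01,  1.5706e+00,  2.0000e-04,
       -4.8450e-01]), 'joint_vel': array([-0.0055, -0.0167,  0.0921,  0.0354, -0.0005, -0.0033]), 'effort': array([-1.26600e-01, -3.75320e+01,  4.37797e+01, -8.22500e-01,
       -3.00000e-03,  9.20000e-03]), 'eef_pos': array([ 0.385 , -0.262 ,  0.1895]), 'eef_rot': array([ 0.5272, -0.4695,  0.5277,  0.4724]), 'force': array([-0.1255,  0.0567, -0.5075]), 'moment': array([ 0.0036, -0.0124, -0.0388]), 'gripper_width': np.float64(0.3874)}
```

View pics/w4c.png

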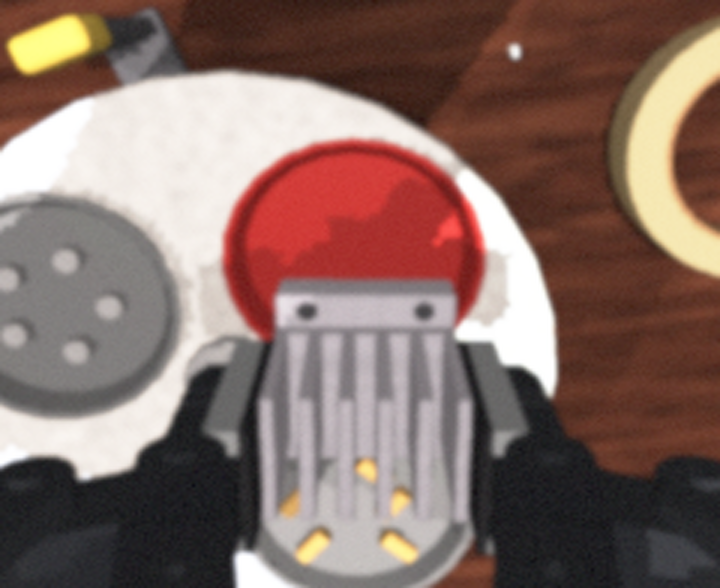

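Close view: red dish rim spans crop x 225–485 (centre ≈355) and the sink base 276–456 (centre 366). The sink is about 3 mm too far toward +y. I'll compute the correction.

Run:
```python
from h import *
from scipy.optimize import least_squares
c=load('w4'); I=c['color'].astype(int); m=(I[...,0]-I[...,1:].max(-1)>60)
m[235:]=0
m=cv2.morphologyEx(m.astype(np.uint8),cv2.MORPH_OPEN,np.ones((3,3)))
h=max(cv2.findContours(m,0,1)[0],key=cv2.contourArea)[:,0]
h=np.array([p for p in h if p[1]<212 ]);P=np.array([atz(c,u,v,.097)[:2] for u,v in h])
# drop points adjacent to sink: keep outer
for r0 in (None,.0352):
    f=(lambda q:np.hypot(*(P-q[:2]).T)-q[2]) if r0 is None else (lambda q:np.hypot(*(P-q[:2]).T)-r0)
    r=least_squares(f,[.385,-.264,.035] if r0 is None else [.385,-.264],loss='soft_l1',f_scale=.001);print(r.x.round(4),np.abs(f(r.x)).mean(),len(P))
```

```text
[ 0.3836 -0.2646  0.0365] 0.0002294114324456149 122
[ 0.3821 -0.2644] 0.00047142929188721155 122
```

Request:
{"name": "drive_tool", "arguments": {"rows": [[0.3,0.006,-0.032,0,0,0,0],[0.3,0,0,0,0,0,0],[0.25,0,0,0,0,0,0],[0.05,0,0,0,0,0,0],[0,0,0,0,0,0,0]]}}

```text
clock: 9.05
eef_pos: [0.3851, -0.2658, 0.1201]
eef_rot: [0.528, -0.471, 0.528, 0.471]
force: [-0.5, -0.0, -0.4]
gripper_width: 0.386
```

Request:
{"name": "drive_tool", "arguments": {"rows": [[0,0,0,0,0,0,0],[0,0,0,0,0,0,0]]}}

```text
clock: 9.22
eef_pos: [0.3857, -0.2666, 0.1215]
eef_rot: [0.528, -0.472, 0.528, 0.47]
force: [-0.5, -0.4, -1.1]
gripper_width: 0.392
```

Request:
{"name": "drive_tool", "arguments": {"rows": [[0.06,0.012,0.02,0,0,0,0],[0.03,0,0,0,0,0,0],[0,0,0,0,0,0,0],[0,0,0,0,0,0,0]]}}

```text
clock: 9.55
eef_pos: [0.3839, -0.2645, 0.1121]
eef_rot: [0.528, -0.47, 0.528, 0.471]
force: [-0.3, 0.4, -0.4]
gripper_width: 0.387
```

Request:
{"name": "drive_tool", "arguments": {"rows": [[0.015,0,0,0,0,0,0],[0,0,0,0,0,0,0],[0,0,0,0,0,0,0]]}}

```text
clock: 9.8
eef_pos: [0.3839, -0.2646, 0.1109]
eef_rot: [0.528, -0.47, 0.528, 0.471]
force: [-0.1, 0.9, -1.4]
gripper_width: 0.383
```

Request:
{"name": "drive_tool", "arguments": {"rows": [[0.015,0,0,0,0,0,0],[0,0,0,0,0,0,0],[0,0,0,0,0,0,0]]}}

```text
clock: 10.05
eef_pos: [0.384, -0.2646, 0.1098]
eef_rot: [0.528, -0.471, 0.528, 0.47]
force: [-0.5, 0.4, -1.2]
gripper_width: 0.389
```

Request:
{"name": "drive_tool", "arguments": {"rows": [[0.012,0,0,0,0,0,0],[0,0,0,0,0,0,0],[0,0,0,0,0,0,0]]}}

```text
clock: 10.3
eef_pos: [0.384, -0.2646, 0.1097]
eef_rot: [0.528, -0.471, 0.528, 0.47]
force: [-2.3, 1.7, 8.8]
gripper_width: 0.39
```

Request:
{"name": "drive_tool", "arguments": {"rows": [[0.012,0,0,0,0,0,0],[0,0,0,0,0,0,0],[0,0,0,0,0,0,0]]}}

```text
clock: 10.55
eef_pos: [0.3841, -0.2646, 0.1097]
eef_rot: [0.528, -0.471, 0.528, 0.47]
force: [-5.7, 3.8, 16.0]
gripper_width: 0.387
```

Contact, at the predicted height. I'll relax the push and open.

Request:
{"name": "drive_tool", "arguments": {"rows": [[-0.015,0,0,0,0,0,0],[0,0,0,0,0,0,0],[0,0,0,0,0,0,0.7],[0,0,0,0,0,0,0.7],[0,0,0,0,0,0,0.7]]}}

```text
clock: 10.97
eef_pos: [0.3839, -0.2645, 0.1086]
eef_rot: [0.528, -0.47, 0.528, 0.471]
force: [0.4, 0.5, -0.3]
gripper_width: 0.701
```

Request:
{"name": "drive_tool", "arguments": {"rows": [[0,0,0,0,0,0,0.7],[0,0,0,0,0,0,0.7],[-0.2,0,0,0,0,0,0.7],[-0.4,0,0,0,0,0,0.7],[-0.4,0,0,0,0,0,0.7]]}}

```text
clock: 11.38
eef_pos: [0.3833, -0.2641, 0.1889]
eef_rot: [0.528, -0.47, 0.528, 0.471]
force: [1.1, -0.2, 1.0]
gripper_width: 0.7
```

Request:
{"name": "drive_tool", "arguments": {"rows": [[-0.4,0,0,0,0,0,1],[-0.2,0.3,0,0,0,0,1],[0,0.3,0,0,0,0,1],[0,0,0,0,0,0,1],[0,0,0,0,0,0,1]]}}

```text
clock: 11.8
eef_pos: [0.3359, -0.2592, 0.2374]
eef_rot: [0.528, -0.471, 0.528, 0.47]
force: [0.7, -0.8, -0.3]
gripper_width: 0.998
```

Run:
```python
from h import *
c=snap('wrist','w5'); s=status.observe(); print({k:np.round(v,4) for k,v in s.items()})
cv2.imwrite('pics/w5c.png',c['color'][:,:,::-1])
```

```text
{'clock': np.float64(11.85), 'joint_pos': array([-6.5670e-01, -2.1170e-01, -1.1210e-01,  1.6697e+00,  1.0000e-04,
       -5.4130e-01]), 'joint_vel': array([ 0.0098,  0.0226,  0.0007, -0.0024,  0.0011,  0.0022]), 'effort': array([-4.37500e-01, -3.45889e+01,  4.67168e+01,  2.43800e-01,
       -2.65000e-02, -4.53000e-02]), 'eef_pos': array([ 0.3364, -0.2592,  0.2369]), 'eef_rot': array([ 0.5281, -0.4706,  0.5279,  0.4701]), 'force': array([-0.025 , -0.2689,  0.185 ]), 'moment': array([-0.0578,  0.0111, -0.0335]), 'gripper_width': np.float64(1.0032)}
```

View pics/w5c.png

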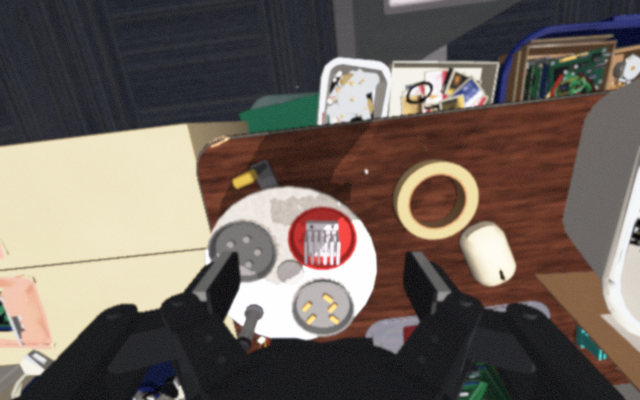

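Sink is upright inside the red dish at (322,240), and the handle is at (255,312). Bystanders unchanged. Next I'll line the jaws up tangentially and go to the handle.

Request:
{"name": "drive_tool", "arguments": {"rows": [[0,0,0,0.037,0,0,1],[0,0,0,0.037,0,0,1],[0,0,0,0.037,0,0,1],[0,0,0,0.037,0,0,1],[0,0,0,0.037,0,0,1]]}}

```text
clock: 12.27
eef_pos: [0.3369, -0.259, 0.2361]
eef_rot: [0.641, -0.297, 0.641, 0.298]
force: [0.2, 0.1, -0.1]
gripper_width: 1.001
```

Request:
{"name": "drive_tool", "arguments": {"rows": [[0,0,0,0.037,0,0,1],[0,0,0,0,0,0,1],[0,-0.4,0.08,0,0,0,1],[0,-0.4,0.08,0,0,0,1],[0,-0.4,0.08,0,0,0,1]]}}

```text
clock: 12.68
eef_pos: [0.4177, -0.3161, 0.2366]
eef_rot: [0.656, -0.264, 0.656, 0.263]
force: [0.2, 0.4, 0.5]
gripper_width: 1.002
```

Request:
{"name": "drive_tool", "arguments": {"rows": [[0,-0.4,0.08,0,0,0,1],[0,-0.4,0.08,0,0,0,1],[0,0,0,0,0,0,1],[0,0,0,0,0,0,1]]}}

```text
clock: 13.02
eef_pos: [0.4707, -0.3536, 0.2341]
eef_rot: [0.656, -0.262, 0.657, 0.264]
force: [-0.7, 0.8, 0.1]
gripper_width: 1.002
```

```bash
cat > st.py <<'E'
from h import *
import sys
s=status.observe();M=R.from_quat(np.roll(s['eef_rot'],-1)).as_matrix()
print(s['clock'],s['eef_pos'].round(4),s['force'].round(1),s['gripper_width'].round(3),s['joint_pos'].round(2));print(M.round(4), 'yaw',np.degrees(np.arctan2(-M[1,1],-M[0,1])))
if len(sys.argv)>1: print('tool shift/80mm',(M.T@(np.array(eval(sys.argv[1]))-s['eef_pos'])/.08).round(3))
E
python3 st.py "[.4735,-.356,.112]"
python3 - <<'E'
from h import *
c=load('w3');I=c['color'].astype(int)
m=(I.max(-1)<75).astype(np.uint8)[235:280,145:195]
print('\n'.join(''.join('#' if x else '.' for x in r) for r in m))
E
```

```text
..................................................
..................................................
..................................................
..................................................
..................................................
..................................................
..................................................
..................................................
..................................................
..................................................
..................................................
..................................................
..................................................
..................................................
..................................................
..................................................
..................................................
..................................................
..................................................
..................................................
..................................................
.............................
[... 889 characters left out ...]
..................................................
..................................................
..................................................
..................................................
..................................................
..................................................Traceback (most recent call last):
  File "st.py", line 4, in <module>
    print(s['clock'],s['eef_pos'].round(4),s['force'].round(1),s['gripper_width'].round(3),s['joint_pos'].round(2));print(M.round(4), 'yaw',np.degrees(np.arctan2(-M[1,1],-M[0,1])))
                                                               ^^^^^^^^^^^^^^^^^^^^^^^^
AttributeError: 'float' object has no attribute 'round'
```

```bash
sed -i "s/s\['gripper_width'\].round(3)/s['gripper_width']/" st.py; python3 st.py "[.4735,-.356,.112]"; python3 -c "
from h import *
c=load('w3');t=load('top');print(atz(c,160,265,.139),tri((c,160,265),(t,433,213)))"
```

```text
13.0167 [ 0.4707 -0.3536  0.2341] [-0.7  0.8  0.1] 1.0023529220453904 [-0.64  0.18  0.27  1.66  0.    0.16]
[[-3.300e-03 -6.908e-01  7.230e-01]
 [ 2.600e-03  7.230e-01  6.908e-01]
 [-1.000e+00  4.200e-03 -6.000e-04]] yaw -46.304936231259504
tool shift/80mm [ 1.526 -0.052  0.005]
[ 0.47336414 -0.35549314  0.139     ] [ 0.4717777  -0.34925992  0.145379  ]
```

Handle is confirmed at about (0.4735, -0.356). I'll descend and grip.

Request:
{"name": "drive_tool", "arguments": {"rows": [[0.35,-0.04,0.005,0,0,0,1],[0.4,0,0,0,0,0,1],[0.4,0,0,0,0,0,1],[0.3,0,0,0,0,0,1],[0.07,0,0,0,0,0,1]]}}

```text
clock: 13.43
eef_pos: [0.47, -0.3535, 0.1112]
eef_rot: [0.655, -0.261, 0.658, 0.264]
force: [-1.3, -0.2, -0.9]
gripper_width: 1.002
```

Request:
{"name": "drive_tool", "arguments": {"rows": [[0,0,0,0,0,0,1],[0,0,0,0,0,0,0.5],[0,0,0,0,0,0,0.5],[0,0,0,0,0,0,0.3],[0,0,0,0,0,0,0.3]]}}

```text
clock: 13.85
eef_pos: [0.4726, -0.3556, 0.1169]
eef_rot: [0.657, -0.263, 0.656, 0.261]
force: [-0.2, 1.0, 0.4]
gripper_width: 0.45
```

Request:
{"name": "drive_tool", "arguments": {"rows": [[0,0,0,0,0,0,0],[0,0,0,0,0,0,0],[0,0,0,0,0,0,0],[0,0,0,0,0,0,0],[0,0,0,0,0,0,0]]}}

```text
clock: 14.27
eef_pos: [0.4724, -0.3554, 0.1161]
eef_rot: [0.657, -0.262, 0.657, 0.261]
force: [0.2, -0.1, 5.7]
gripper_width: 0.169
```

```bash
python3 st.py
python3 - <<'E'
from h import *
p=status.observe()['eef_pos'];d=p[:2]-[.4251,-.3058];print(np.hypot(*d),np.degrees(np.arctan2(d[1],d[0])))
E
```

```text
14.2667 [ 0.4724 -0.3554  0.1161] [ 0.2 -0.1  5.7] 0.16888320324438133 [-0.65  0.17  0.03  1.43  0.    0.17]
[[ 1.100e-03 -6.880e-01  7.258e-01]
 [-7.000e-04  7.258e-01  6.880e-01]
 [-1.000e+00 -1.200e-03  3.000e-04]] yaw -46.53181463657041
0.06851168147041668 -46.3846810486769
```

Handle gripped (width 14.4 mm). Turning +61.6° anticlockwise on the arc.

Request:
{"name": "drive_tool", "arguments": {"rows": [[0,0.0008,0.0374,-0.0139,0,0,0],[0,0.0033,0.0746,-0.0278,0,0,0],[0,0.0033,0.0746,-0.0278,0,0,0],[0,0.0033,0.0746,-0.0278,0,0,0],[0,0.0033,0.0746,-0.0278,0,0,0]]}}

```text
clock: 14.68
eef_pos: [0.4878, -0.3338, 0.1161]
eef_rot: [0.592, -0.387, 0.592, 0.386]
force: [-1.3, -1.9, 5.7]
gripper_width: 0.162
```

Request:
{"name": "drive_tool", "arguments": {"rows": [[0,0.0033,0.0746,-0.0278,0,0,0],[0,0.0033,0.0746,-0.0278,0,0,0],[0,0.0033,0.0746,-0.0278,0,0,0],[0,0.0033,0.0746,-0.0278,0,0,0],[0,0,0,0,0,0,0]]}}

```text
clock: 15.1
eef_pos: [0.4936, -0.31, 0.1161]
eef_rot: [0.516, -0.484, 0.516, 0.483]
force: [0.6, -0.8, 5.3]
gripper_width: 0.167
```

```bash
cat >> st.py <<'E'
d=s['eef_pos'][:2]-[.4251,-.3058];print('r',np.hypot(*d),'ang',np.degrees(np.arctan2(d[1],d[0])))
E
python3 st.py
```

```text
15.1 [ 0.4936 -0.31    0.1161] [ 0.6 -0.8  5.3] 0.16734975384263276 [-0.56  0.15  0.01  1.43 -0.   -0.5 ]
[[ 1.000e-03 -9.979e-01  6.460e-02]
 [-9.000e-04  6.460e-02  9.979e-01]
 [-1.000e+00 -1.100e-03 -8.000e-04]] yaw -3.705059898963397
r 0.06865877087214457 ang -3.523128307442947
```

Request:
{"name": "drive_tool", "arguments": {"rows": [[0,0.0033,0.0746,-0.0278,0,0,0],[0,0.0033,0.0746,-0.0278,0,0,0],[0,0.0033,0.0746,-0.0278,0,0,0],[0,0.0008,0.0374,-0.0139,0,0,0],[0,0,0,0,0,0,0]]}}

```text
clock: 15.52
eef_pos: [0.4917, -0.2897, 0.1161]
eef_rot: [-0.437, 0.556, -0.437, -0.555]
force: [-1.8, -1.5, 6.1]
gripper_width: 0.165
```

```bash
python3 st.py
python3 - <<'E'
from h import *
w=snap('wrist','w6');t=snap('top','t6');s=snap('scene','s6')
c=np.zeros((400,1))
cv2.imwrite('pics/m6.png',np.vstack([np.hstack([cv2.resize(x['color'][a:a+75,b:b+100,::-1],(400,300),interpolation=2) for x,a,b in((t,195,365),(s,105,315))]),
 np.hstack([cv2.resize(w['color'][:,:,::-1],(400,250)).copy(),np.zeros((250,400,3),np.uint8)])]))
E
```

```text
15.5167 [ 0.4917 -0.2897  0.1161] [-1.8 -1.5  6.1] 0.16502301247930423 [-0.53  0.12 -0.02  1.42 -0.   -0.77]
[[ 1.000e-03 -9.720e-01 -2.348e-01]
 [-1.100e-03 -2.348e-01  9.720e-01]
 [-1.000e+00 -7.000e-04 -1.300e-03]] yaw 13.581148823894301
r 0.06848725531701058 ang 13.611670972603248
```

View pics/m6.png

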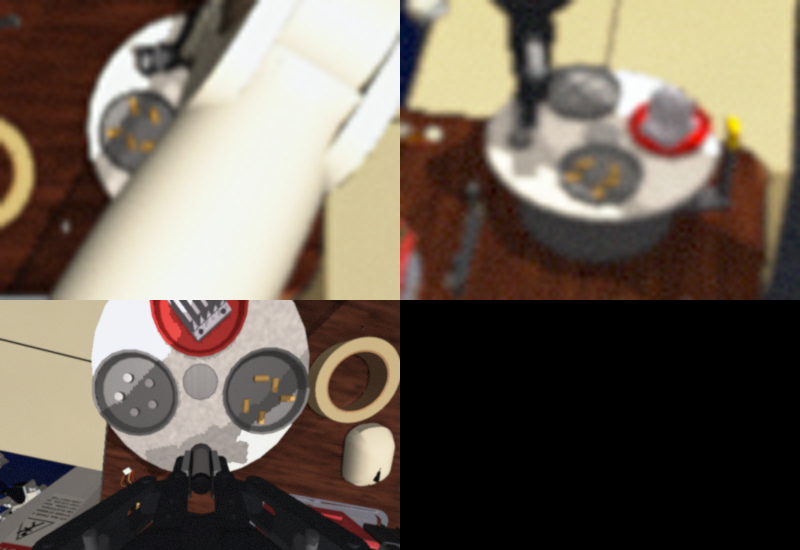

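Sink stands upright in the red dish, the handle is between the fingers, and in the scene view the dish is nearly at the pointer, which is at (732,132). I've used all the picture views, so the last trim is by numbers.

Run:
```python
from h import *
p=lambda *a:print(*[x if isinstance(x,str) else np.round(x,4) for x in a])
ob=[];A=np.array([.4251,-.3058])
for f in('w3','w4','w5','top','scene','s6'):
    c=load(f);I=c['color'].astype(int)
    m=(np.minimum(I[...,0],I[...,1])-I[...,2]>70)&(I[...,0]-I[...,1]<60)
    g=proj(c,[.3122,-.3368,.086])[0];u,v=g.round().astype(int);k=22 if f[0]=='w' else 9
    n,l,st,ce=cv2.connectedComponentsWithStats((m[max(v-k,0):v+k,u-k:u+k]).astype(np.uint8))
    if n<2: print(f,'none',g);continue
    i=1+np.argmax(st[1:,4]);q=ce[i]+[u-k,max(v-k,0)];P=atz(c,*q,.086);d=P[:2]-A
    p(f,q,st[i],P,'ang',np.degrees(np.arctan2(d[1],d[0]))%360);ob.append((c,*q))
P=tri(*ob);d=P[:2]-A;p('tri',P,np.hypot(*d),np.degrees(np.arctan2(d[1],d[0]))%360)
c=load('w6');I=c['color'].astype(int)
g=cv2.medianBlur(cv2.cvtColor(c['color'],cv2.COLOR_RGB2GRAY),5)
# refine dishes by matching projected outer rim circles: edge strength search over turntable angle and centre
e=np.hypot(cv2.Sobel(g,5,1,0),cv2.Sobel(g,5,0,1)).astype(np.float32);e=cv2.GaussianBlur(e,(3,3),0)
a=np.linspace(0,2*np.pi,120)
def sc(x,y,th):
    S=0
    for k in(0,1.75,-1.75):
        cx,cy=np.array([x,y])-.058*np.array([np.cos(th+k),np.sin(th+k)])
        q=proj(c,np.c_[cx+.035*np.cos(a),cy+.035*np.sin(a),0*a+.097]).astype(np.float32)
        S+=np.clip(cv2.remap(e,q[:,0].copy(),q[:,1].copy(),1),0,150).mean()
    return S
b=max((sc(x,y,np.radians(t)),x,y,t) for x in np.arange(.419,.432,.001) for y in np.arange(-.312,-.300,.001) for t in np.arange(8,21,.5))
p('fit (score,axis,angle)',b)
```

```text
w3 [159.1728 122.7592] [ 11  15  19  15 191] [ 0.3117 -0.3395  0.086 ] ang 196.556
w4 [216.4662 135.2882] [  5  12  29  21 399] [ 0.312  -0.3391  0.086 ] ang 196.4081
w5 [242.4554 179.9901] [ 10  15  20  15 202] [ 0.3122 -0.3393  0.086 ] ang 196.5517
top [425.5    260.3611] [ 6  6  8  6 36] [ 0.3138 -0.338   0.086 ] ang 196.1517
scene [398.0385 136.4615] [ 6  6  5  9 26] [ 0.3141 -0.3357  0.086 ] ang 195.0703
s6 [398.   136.75] [ 6  6  5  9 32] [ 0.3142 -0.3341  0.086 ] ang 194.2894
tri [ 0.3129 -0.3402  0.0822] 0.1173 197.0678
fit (score,axis,angle) [236.6757   0.427   -0.305   14.    ]
```

Pointer direction is about 196.4°, so the handle should be at 16.4°. It's now at 13.5–14.0°, so I'll trim by +2.6°.

Request:
{"name": "drive_tool", "arguments": {"rows": [[0,0.0004,0.0195,-0.0072,0,0,0],[0,0.0004,0.0195,-0.0072,0,0,0],[0,0,0,0,0,0,0],[0,0,0,0,0,0,0]]}}

```text
clock: 16.0
eef_pos: [0.4909, -0.2871, 0.1161]
eef_rot: [-0.426, 0.565, -0.426, -0.564]
force: [-0.1, -1.0, 5.6]
gripper_width: 0.169
```

```bash
python3 st.py
python3 - <<'E'
from h import *
def fit(f,ths,X=np.arange(.420,.431,.001),Y=np.arange(-.311,-.300,.001)):
    c=load(f);g=cv2.medianBlur(cv2.cvtColor(c['color'],cv2.COLOR_RGB2GRAY),3 if f[0]!='w' else 5)
    e=cv2.GaussianBlur(np.hypot(cv2.Sobel(g,5,1,0),cv2.Sobel(g,5,0,1)).astype(np.float32),(3,3),0);a=np.linspace(0,2*np.pi,100)
    def sc(x,y,t):
        th=np.radians(t);P=[np.c_[x-.058*np.cos(th+k)+.035*np.cos(a),y-.058*np.sin(th+k)+.035*np.sin(a),0*a+.097] for k in(0,1.75,-1.75)]
        P.append(np.c_[x+.1*np.cos(a),y+.1*np.sin(a),0*a+.085])
        q=proj(c,np.vstack(P)).astype(np.float32);return np.clip(cv2.remap(e,q[:,0].copy(),q[:,1].copy(),1),0,150).mean()
    return np.round(max((sc(x,y,t),x,y,t) for x in X for y in Y for t in ths),4)
snap('wrist','w7');snap('scene','s7')
for f,t in(('w7',14),('s7',14),('w5',-47),('w4',-47),('top',-47)): print(f,fit(f,np.arange(t-4,t+6,.5)))
E
```

```text
16.0 [ 0.4909 -0.2871  0.1161] [-0.1 -1.   5.6] 0.16938743312730054 [-0.53  0.12 -0.03  1.42 -0.   -0.81]
[[ 1.100e-03 -9.613e-01 -2.754e-01]
 [-1.100e-03 -2.754e-01  9.613e-01]
 [-1.000e+00 -8.000e-04 -1.400e-03]] yaw 15.985372395284278
r 0.06845589846902388 ang 15.881397965748153
w7 [69.2992  0.426  -0.308  17.    ]
s7 [141.4573   0.426   -0.3     17.    ]
w5 [116.1689   0.422   -0.305  -46.5   ]
w4 [103.1721   0.424   -0.305  -45.5   ]
top [148.9552   0.427   -0.307  -46.    ]
```

Request:
{"name": "drive_tool", "arguments": {"rows": [[0,0,0,0,0,0,0],[0,0,0,0,0,0,0],[0,0,0,0,0,0,0]]}}

```text
clock: 16.35
eef_pos: [0.491, -0.2871, 0.1161]
eef_rot: [-0.426, 0.565, -0.426, -0.564]
force: [-0.0, -1.1, 6.7]
gripper_width: 0.169
```

```bash
python3 st.py; python3 -c "
from bench import order
print(order.sign_off())"
```

```text
16.35 [ 0.491  -0.2871  0.1161] [-0.  -1.1  6.7] 0.1687191650443936 [-0.53  0.12 -0.03  1.42 -0.   -0.81]
[[ 1.100e-03 -9.614e-01 -2.753e-01]
 [-1.000e-03 -2.753e-01  9.614e-01]
 [-1.000e+00 -8.000e-04 -1.300e-03]] yaw 15.978014185690116
r 0.0684678314479111 ang 15.87637306717941
the job is handed in; nothing more can be done
None
```

The job is done and handed in at 16.35 s. I opened the vise by about 31 mm, set the aluminium heat sink upright in the red dish, and turned the carousel about 62° by its handle. The arm is still gripping the handle (opening 14.4 mm) with the carousel at rest.

- **Alignment:** the last checks differ slightly. The handle is at 15.9° by the arm's own position and about 17° by the camera fits. The target opposite the pointer is about 16.5°, and separate estimates of it run from 15.3° to 17.3°. The dish should be lined up to within about 1°, limited by the 2 mm camera calibration.
- **Sink:** after the main turn, the last pictures showed it still upright in the red dish. I made the final 2.6° trim without viewing another picture, because the picture limit was used up.
- **Forces:** the largest force in any reading was about 17 N, when the sink touched down in the dish.
- **Bystanders:** the tape and mouse looked unmoved in the last pictures. I never clearly identified the stepper motor in the images.

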